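# Roll a D cell up the tester's ramp into its nest and test it

## Task

Test the blue D cell that lies on the loading shelf of the green cell tester: with the fingertips, slowly push it up the ramp, staying behind it so that it never rolls back, until it drops into the nest at the top against its stop; then press the green test button beside the ramp fully down and let it go. Push only: do not pinch or lift the cell, and leave the chrome range knob and everything else on the bench as it is.

Things in the scene. Friction and masses are not known exactly. Their poses are not given: they have to be found in the camera images.
- stand: Green enamelled cast-iron cell tester, fixed on the bench, turned up to 0.3 rad. Origin at bench height below the foot of the ramp, mid-track; z up; y up the ramp (about world y), x across it, away from the robot. In this frame, mm: bed x -110 to 70, y -130 to 360, 22 high; level aluminium loading shelf y -120 to 0, top at 30, its lower end open; then ramp, nest and head.
- ramp_foot (a point): Mid-track point on the surface where the shelf ends and the ramp starts (stand frame 0, 0, 30 mm). Shelf and ramp are 67 wide between cheeks (x +-33.5, 7 thick) that rise 10 above the track.
- ramp_top (a point): Mid-track point at the upper edge of the ramp (stand frame 0, 150, 56.4 mm): slope 10 degrees from ramp_foot to here, then a 4 mm step down into the nest.
- nest (a point): Centre of the cell when home in the nest (stand frame 0, 162.5, 69.5 mm). Nest floor at height 52.4; it ends at a black stop bar, face at y 180, top at height 76.4; black contact blocks at both sides (y 151 to 185, x beyond +-33.5, tops at 75.4).
- head_top (a point): Centre of the top panel of the instrument head (stand frame -20, 292, 114 mm), a box 160 in x and 105 in y at the upper end of the tester; on it the chrome knob and a round meter.
- cell: The D cell to test: cylinder 34.2 diameter, 60 long, about 140 g, blue with a white band near one end, lying across the shelf. Origin at its centre, x along its axis (within 0.05 rad of the stand's x); it turns about x as it rolls. Starts at stand y -75 to -35, height 47.1. It rolls freely, will not stay on the ramp by itself, but stays in the nest once past the step.
- test_button_top (a point): Top centre of the green test button, 28 mm in diameter, pressed straight down (stand frame, not pressed: x -78, y 90, z 54 mm). Its black housing is 44 in diameter and its rim lies 6 mm below the button's top.
- test_button (a joint): Travel of the sprung test button: 0 up, 0.006 m fully down. It takes 1.5 N to start and 5 N fully down, and springs back.
- knob_mark (a point): Black mark near the rim of the large chrome range knob (72 diameter, 29 high, on top of the instrument head, axis at stand x -58, y 292); to be left as set.
- spare_cell_a: Blue spare D cell standing upright on the bench beyond the ramp, 34 diameter, 60 high; origin under its centre.
- spare_cell_b: Second upright spare D cell, same size, beyond the ramp.
- radio: Yellow radio body, upright, 210 wide, 60 deep, 155 high with its handle; origin under its centre.
- speaker_frame: Nickel loudspeaker frame lying on its magnet, 106 diameter, 47 high; origin under its centre.
- dial_cover: Clear acrylic dial cover lying flat, 60 x 160, 11 high; origin under its centre.
- chassis_tray: Aluminium chassis tray, 150 x 200, 32 high; origin under its centre.
- screwdriver: Red-handled screwdriver lying flat on the bench to the right of the tester (-y), about 20 high; origin under its middle.
Mind the look-alikes: they are no part of the job. What is shaped like the cell but yellow is not meant.

How it is judged:
On the way, in this order (a step that is already met when the one before it is completed fails the run):
1. the cell is on its way up the ramp, pushed by the fingers (y of cell in the frame of stand between 0.05 and 0.14 m and contact force between the fingers and cell above 0.02 N).
2. the cell lies at rest in the nest (y of cell in the frame of stand between 0.157 and 0.168 m and z of cell in the frame of stand between 0.065 and 0.0735 m and x of cell in the frame of stand between -0.006 and 0.006 m and angle between the x axis of cell and the x axis of stand, either way round below 0.15 rad and linear speed of cell below 0.02 m/s), for 0.2 s.
3. the test button is pressed down with the cell in the nest (all of step 2 and value of joint test_button above 0.0045 m).
At the end, for the whole second after the job is handed in: The cell lies at rest in the nest (its centre within about 5 mm of the nest point along the track, 6 mm across it and 4 mm in height, axis within 0.15 rad across the track), the test button was pressed at least 4.5 mm down after that and is up again (all of step 2 and value of joint test_button below 0.0015 m); the robot touches nothing.
It fails at once if the cell rolls freely on the ramp, no finger behind it, faster than 0.18 m/s (rolled back or flicked) (y of cell in the frame of stand between 0.005 and 0.14 m and linear speed of cell above 0.18 m/s and contact force between the fingers and cell below 0.005 N).
It fails at once if the cell is lifted more than about 15 mm off the track, or falls off the tester (z of cell in the frame of stand above 0.089 m or (y of cell in the frame of stand below 0.08 m and z of cell in the frame of stand above 0.077 m) or (y of cell in the frame of stand below 0 m and z of cell in the frame of stand above 0.0625 m) or z of cell in the frame of stand below 0.04 m).
It fails at once if the cell is pinched or rammed with more than 30 N (contact force between the fingers and cell above 30 N).
It fails at once if the test button is pressed before the cell is in the nest (value of joint test_button above 0.003 m and y of cell in the frame of stand below 0.15 m).
It fails at once if the chrome range knob is turned (its mark moves over 6 mm) or another thing on the bench is moved over 15 mm (distance of knob_mark from where it was at the start of the episode above 0.006 m or distance of any of spare_cell_a, spare_cell_b, radio, speaker_frame, dial_cover, chassis_tray, screwdriver from where it was at the start of the episode above 0.015 m).
It also fails if it takes over 45 s, if anything falls off the work surface, if the arm or the gripper's body presses on something with over 40 N, if the wrist force passes 120 N, or if a joint passes its speed limit or range.

## Robot

A 7-joint arm with a two-finger parallel gripper is mounted at the origin on the work surface. World frame = base frame: x ahead of the robot, y to its left, z up, the work surface at z = 0. Lengths are in m, angles in rad, forces in N, time in s.
With the tool pointing down it reaches from about 0.425 to 0.875 m from the base axis. Payload 4.7 kg.
Tool frame: the origin (TCP) lies midway between the tips of the shut fingers; the grasp point (between the pads) lies 19 mm behind it; z points along the fingers, y is the line along which they close (so a half turn about z gives the same grasp; the last joint's range is limited). The gripper opens to 87 mm and grips with 3 to 60 N. Pads are 19 mm wide; open, the fingers measure 117 mm over their backs; the gripper's body (75 mm by 190 mm) begins 51 mm behind the grasp point.
Start: joints at [-1.331, 0.321, -0.07, 1.45, 0.023, 1.371, -0.057], TCP at [0.146, 0.634, 0.223] pointing down, gripper open.
Joint ranges: [-2.86, 2.86], [-0.3, 2.09], [-1.38, 1.24], [0.06, 2.45], [-1.56, 4.7], [0.09, 2.05], [-2.69, 2.69]. Speed limits (rad/s): [2.57, 2.57, 3.14, 3.14, 3.14, 3.14, 3.14].

## Interface

Orientations are given as a rotation vector (axis times angle).
In Python, from bench import ctrl gives the robot as it stands. The module is installed in compiled form; this text tells all that it offers.
- The arm moves only by the shell command python3 -m handwheel 'ROWS' [FORCE]. ROWS is JSON, a list of rows, each a list of 7 numbers: the finger opening in m, from 0 to 0.087, then the shift along the tool's x, y, z in m, then the turn, a rotation vector about the tool's x, y, z in degrees. A call has 1 to 12 rows; each row shifts and turns the commanded pose from where the row before left it, along the tool's axes as they then stand; what a row does not reach is not made up. A row lasts 1/8 s, in which the tool goes at most 62.5 mm and 10.7 degrees, less where a joint would pass 70% of its speed; a pose out of reach is approached as far as the arm can. A call is refused whole if a number of a shift passes 0.0625 or a number of a turn 10.7, either way. A call with a gripper value outside its range is refused whole. The fingers move at their own pace and stop on an object; FORCE is the grip in N (left out, the last holds). Time passes only in rows, so rows that do not move let the fingers close. It gives the time, the measured TCP pose, the force, the opening and the grip force at its end, in the units of the state.
- ctrl.get_state(): the state, without advancing time (a new reading comes with each control period).
- ctrl.get_image(name): name is "scene" or "top"; returns (picture, depth): 420x560x3 uint8, blue, green, red; 420x560 float32, m along the optical axis (not along the pixel's ray), 0 where there is no reading.
- ctrl.camera_info(name): a dict with "intrinsics" (3x3 intrinsics, pixels), "D" ([k1, k2, p1, p2, k3] as OpenCV has them; the pictures are not rectified), "R" (3x3) and "t" (3): a world point X has camera coordinates R X + t. Camera axes: x right, y down, z forward; pixel columns grow to the right and rows downward; lengths in m; the calibration is good to about 2 mm. A picture is of the moment at which its call begins. camera_info takes no time and is no camera call.
- ctrl.close_job(): hands the job in; it is judged then, once.
The state is a dict: "time": time; "joint_positions": joint angles; "qd": joint speeds; "joint_torque": joint torques, N m; "position": TCP position; "tool_rot": TCP orientation; "ft_force": force on the tool from outside, world axes, zero at the start; "torque": the same for the moment, N m; "grip_width": opening from 0.0 (shut) to 1.0 (fully open); "grip_force": force on a finger pad.
Only numpy, scipy, OpenCV 4.12 (cv2) and the standard library are available. Lean on these libraries where they do the work, as an engineer would, in place of code of your own. Each camera call takes 0.05 s, during which the arm holds its last target. There are 200 camera calls.

## Working session

There is one attempt and no reset: what is moved stays moved. The work goes in short steps, Python scripts to look and compute and a shell command to move; the robot and the scene stay as the last step left them, time stands still between calls to the robot, and variables do not carry over. Pictures are saved under pics/ and viewed, at most 10 in all, crops included, and the job is handed in when it is done.

```bash
mkdir -p pics; cat > h.py <<'E'
import numpy as np,cv2
from bench import ctrl
from scipy.spatial.transform import Rotation as Ro
def snap(n,f):
    im,d=ctrl.get_image(n); cv2.imwrite(f'pics/{f}.png',im); np.save(f'pics/{f}.npy',d); return im,d
def world(n,u,v,z=None,d=None):
    c=ctrl.camera_info(n);K=np.array(c['intrinsics']);R=np.array(c['R']);t=np.array(c['t'])
    p=cv2.undistortPoints(np.array([[[u,v]]],float),K,np.array(c['D'],float))[0,0]
    r=R.T@np.array([p[0],p[1],1]);o=-R.T@t
    return o+r*((z-o[2])/r[2] if z is not None else d)
E
python3 - <<'E'
from h import *
for n in('top','scene'):
    im,d=snap(n,n+'0')
    c=ctrl.camera_info(n);print(n,(-np.array(c['R']).T@np.array(c['t'])).round(3),np.array(c['R']).round(2).tolist())
s=ctrl.get_state();print(s)
E
```

```text
top [0.427 0.083 1.63 ] [[-0.03, -1.0, -0.01], [-1.0, 0.03, -0.09], [0.09, 0.01, -1.0]]
scene [1.614 0.058 0.791] [[0.03, 1.0, 0.01], [0.54, -0.01, -0.84], [-0.84, 0.03, -0.54]]
{'time': 0.1, 'joint_positions': array([-1.33089016,  0.32176522, -0.07010515,  1.45157271,  0.0225916 ,
        1.37079625, -0.05690201]), 'qd': array([ 0.00010748, -0.00070976,  0.00091565, -0.00220533, -0.00173392,
       -0.00046239, -0.0004729 ]), 'joint_torque': array([-3.98309539e-04, -4.92572808e+01, -4.06023553e-01, -3.13399494e+01,
       -6.41465094e-02,  3.95774993e-02,  7.83518863e-05]), 'position': array([0.14544891, 0.63299928, 0.22155053]), 'tool_rot': array([-3.53860268e-01, -3.12147950e+00,  2.74926910e-03]), 'ft_force': array([-0.64397594,  0.81014606,  0.39361713]), 'torque': array([ 0.03243946,  0.03969823, -0.02478413]), 'grip_force': 0.0, 'grip_width': 1.0027494974619184}
```

View pics/top0.png

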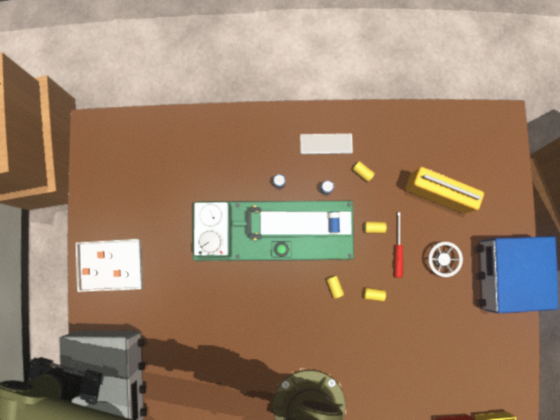

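View pics/scene0.png

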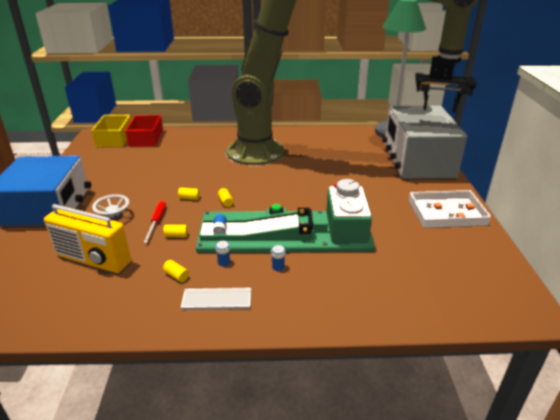

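```bash
python3 - <<'E'
from h import *
im=cv2.imread('pics/top0.png');c=im[190:270,180:390]
cv2.imwrite('pics/c1.png',cv2.resize(c,None,fx=3.8,fy=3.8,interpolation=cv2.INTER_CUBIC))
# fit: green bed mask, min-area rect at z=22mm after undistort
h=cv2.cvtColor(im,cv2.COLOR_BGR2HSV)
g=cv2.inRange(h,(40,60,30),(90,255,255));g[:190]=0;g[275:]=0;g[:,:180]=0;g[:,365:]=0
ys,xs=np.nonzero(g)
# lower/upper/right edge fit, columns 245..345
up=[];lo=[]
for u in range(240,350,5):
    r=np.nonzero(g[:,u])[0]
    up.append(world('top',u,r.min()-.5,.022)[:2]);lo.append(world('top',u,r.max()+.5,.022)[:2])
for e in(up,lo):
    e=np.array(e);p=np.polyfit(e[:,1],e[:,0],1);print('x=%.4f*y+%.4f'%tuple(p),(e[:,0]-np.polyval(p,e[:,1])).std())
rt=[world('top',np.nonzero(g[v])[0].max()+.5,v,.022)[:2] for v in range(206,258,5)];print('right',np.round(rt,4).tolist())
b=cv2.inRange(h,(100,110,30),(130,255,255));b[:200]=0;b[250:]=0;b[:,:310]=0;b[:,350:]=0
ys,xs=np.nonzero(b);print('blue',xs.min(),xs.max(),ys.min(),ys.max(),world('top',xs.mean(),ys.mean(),.06))
bt=g.copy();bt[:]=0
d=np.load('pics/top0.npy');print(d[200:262:6,282].round(3),d[235,250:350:8].round(3))
E
```

```text
x=0.0173*y+0.6217 0.000902828178999934
x=0.0195*y+0.4460 0.00127641100352772
right [[0.6034, -0.1482], [0.5881, -0.1476], [0.5801, 0.1356], [0.5576, -0.1464], [0.5497, 0.1363], [0.5271, -0.1453], [0.512, -0.1447], [0.4967, -0.1472], [0.4816, -0.1467], [0.4664, -0.1461], [0.4513, -0.1456]]
blue 331 338 219 231 [ 0.54468635 -0.08694022  0.06      ]
[1.644 1.619 1.597 1.592 1.594 1.591 1.581 1.577 1.569 1.578 1.623] [1.553 1.56  1.569 1.569 1.575 1.586 1.589 1.585 1.587 1.593 1.59  1.589
 1.593]
```

View pics/c1.png

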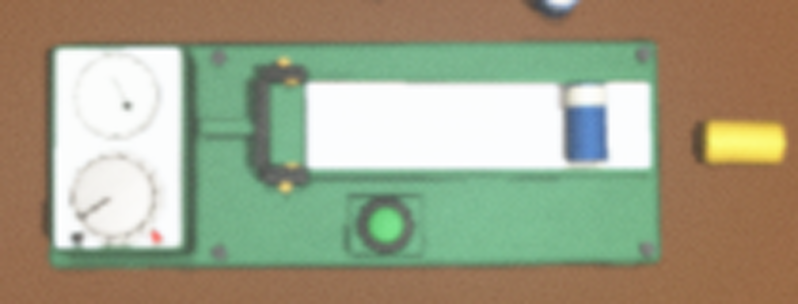

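```bash
python3 - <<'E'
from h import *
P=lambda cu,cv_,z:world('top',180+(cu+.5)/3.8-.5,190+(cv_+.5)/3.8-.5,z)
a=-0.0184;ex=np.array([np.cos(a),np.sin(a)]);ey=np.array([-np.sin(a),np.cos(a)])
for n,q,s in [('button',P(386,225,.054),(-78,90)),('shelf end',P(652,127,.03),(0,-120)),('shelf L',P(600,82,.030),(33.5,None)),('shelf R',P(600,170,.030),(-33.5,None)),('ramptop',P(305,125,.0564),(0,150)),('rampTopL',P(330,82,.054),(33.5,0)),('rampTopR',P(330,170,.054),(-33.5,0)),('headL',P(52,150,.114),(0,344.5)),('headR',P(184,150,.114),(0,239.5)),('bedR',P(658,150,.022),(0,-130)),('bedTop',P(400,43,.022),(70,0)),('bedBot',P(400,264,.022),(-110,0)),('stop face',P(272,125,.0764),(0,180)),('headTop',P(120,47,.114),(60,0)),('headBot',P(120,249,.114),(-100,0))]:
    print(n,s,(1000*np.array([q[:2]@ex-(s[0] or 0)/1000,q[:2]@ey-(s[1]or 0)/1000])).round(1))
for q in [P(566,124,.05),P(608,124,.05),P(586,84,.055),P(586,162,.055),P(587,124,.06)]: print('cell',(q[:2]@ex*1000).round(1),(q[:2]@ey*1000).round(1))
s=ctrl.get_state();print(Ro.from_rotvec(s['tool_rot']).as_matrix().round(3))
E
```

```text
button (-78, 90) [554.4  -8.6]
shelf end (0, -120) [553.3 -10.9]
shelf L (33.5, None) [556. -90.]
shelf R (-33.5, None) [552.9 -88.8]
ramptop (0, 150) [554.8  -6. ]
rampTopL (33.5, 0) [555.1 124.3]
rampTopR (-33.5, 0) [553.1 124.7]
headL (0, 344.5) [532.4 -11.2]
headR (0, 239.5) [531.8  -6.3]
bedR (0, -130) [535.5  -6.5]
bedTop (70, 0) [552.8  68.8]
bedBot (-110, 0) [556.5  70.3]
stop face (0, 180) [553.3 -11.3]
headTop (60, 0) [550.2 281.9]
headBot (-100, 0) [557.6 281.4]
cell 554.6 -60.4
cell 554.3 -93.5
cell 585.5 -76.1
cell 524.3 -75.1
cell 553.6 -75.9
[[-0.975  0.224 -0.   ]
 [ 0.224  0.975 -0.002]
 [-0.    -0.002 -1.   ]]
```

```bash
python3 -m handwheel '[[0.02,-0.0501,-0.0312,0,0,0,0],[0.02,-0.0501,-0.0312,0,0,0,0],[0.02,-0.0501,-0.0312,0,0,0,0],[0.02,-0.0501,-0.0312,0,0,0,0],[0.02,-0.0501,-0.0312,0,0,0,0],[0.02,-0.0501,-0.0312,0,0,0,0],[0.02,-0.0501,-0.0312,0,0,0,0],[0.02,-0.0501,-0.0312,0,0,0,0],[0.02,-0.0208,-0.0503,0,0,0,0],[0.02,-0.0208,-0.0503,0,0,0,0],[0.02,-0.0208,-0.0503,0,0,0,0],[0.02,-0.0208,-0.0503,0,0,0,0]]'
python3 -m handwheel '[[0.02,-0.0208,-0.0503,0,0,0,0],[0.02,-0.0208,-0.0503,0,0,0,0],[0.02,-0.0208,-0.0503,0,0,0,0],[0.02,-0.0208,-0.0503,0,0,0,0],[0.02,0,0,0,0,0,9.76],[0.02,0,0,0,0,0,9.76],[0.02,0,0,0,0,0,9.76],[0.02,0,0,0,0,0,9.76],[0.02,0,0,0,0,0,9.76],[0.02,0,0,0,0,0,9.76],[0.02,0,0,0,0,0,9.76],[0.02,0,0,0,0,0,9.76]]'
cat > st.py <<'E'
from h import *
s=ctrl.get_state();a=-0.0184;O=np.array([.5540,-.0187,0])
A=Ro.from_euler('z',a).as_matrix()
M=A.T@Ro.from_rotvec(s['tool_rot']).as_matrix()
print('t',s['time'],'stand pos mm',(A.T@(s['position']-O)*1000).round(1),'F',s['ft_force'].round(2),'w',round(s['grip_width']*87,1));print(M.round(3))
E
python3 st.py
```

```text
time: 1.6
position: [0.5162, 0.084, 0.2223]
tool_rot: [-0.354, -3.121, -0.0]
ft_force: [0.6, -0.5, -0.2]
grip_width: 0.232
grip_force: 0.0
time: 3.1
position: [0.5521, -0.1288, 0.2221]
tool_rot: [-2.247, -2.195, 0.001]
ft_force: [1.2, -0.3, -0.6]
grip_width: 0.231
grip_force: 0.0
t 3.1 stand pos mm [ 1.000e-01 -1.101e+02  2.221e+02] F [ 1.2  -0.29 -0.59] w 20.1
[[ 0.005  1.    -0.001]
 [ 1.    -0.005  0.   ]
 [ 0.    -0.001 -1.   ]]
```

```bash
python3 -m handwheel '[[0.02,0,0,0.055,0,0,0],[0.02,0,0,0.055,0,0,0],[0.02,0,0,0.045,0,0,0],[0.02,0,0,0.026,0,0,0],[0.02,0,0,0,0,0,0]]'
python3 st.py; python3 - <<'E'
from h import *
im,_=snap('scene','s1');im2,_=snap('top','t1')
a=cv2.resize(im[130:270,160:400],(800,467),interpolation=cv2.INTER_CUBIC)
cv2.imwrite('pics/s1c.png',a)
E
```

```text
time: 3.72
position: [0.5502, -0.1285, 0.0393]
tool_rot: [-2.239, -2.199, 0.006]
ft_force: [-0.2, -0.4, 0.6]
grip_width: 0.231
grip_force: 0.0
t 3.725 stand pos mm [  -1.8 -109.9   39.3] F [-0.22 -0.44  0.59] w 20.1
[[-0.001  1.    -0.005]
 [ 1.     0.001 -0.   ]
 [-0.    -0.005 -1.   ]]
```

View pics/s1c.png

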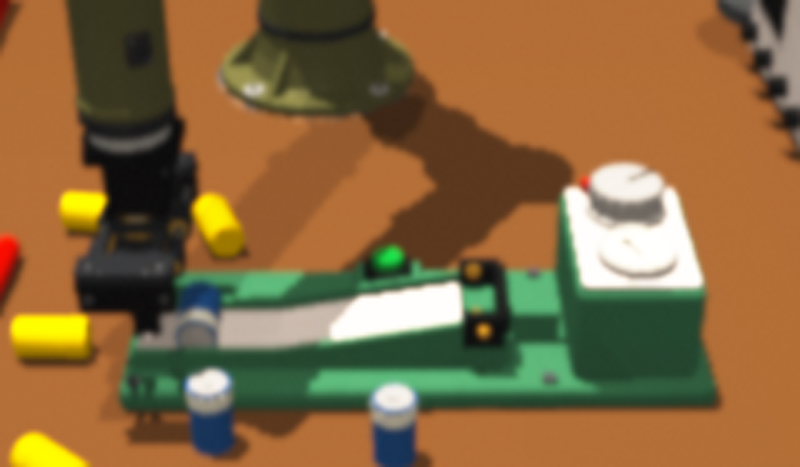

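```bash
python3 -m handwheel '[[0.02,0.005,0,0,0,0,0],[0.02,0.005,0,0,0,0,0],[0.02,0.005,0,0,0,0,0],[0.02,0.005,0,0,0,0,0],[0.02,0.005,0,0,0,0,0],[0.02,0.005,0,0,0,0,0],[0.02,0.005,0,0,0,0,0],[0.02,0.005,0,0,0,0,0],[0.02,0.005,0,0,0,0,0],[0.02,0.005,0,0,0,0,0],[0.02,0.005,0,0,0,0,0],[0.02,0.005,0,0,0,0,0]]'
python3 st.py; python3 - <<'E'
from h import *
im,_=snap('scene','s2');im2,_=snap('top','t2')
f=lambda i:cv2.resize(i,(800,297),interpolation=cv2.INTER_CUBIC)
cv2.imwrite('pics/s2c.png',np.vstack([f(im[180:269,160:400]),f(im2[186:275,170:410])]))
E
```

```text
time: 5.32
position: [0.5535, -0.0686, 0.0415]
tool_rot: [-2.241, -2.202, -0.0]
ft_force: [0.2, -0.4, -0.2]
grip_width: 0.226
grip_force: 0.0
t 5.325 stand pos mm [  0.4 -49.9  41.5] F [ 0.24 -0.45 -0.21] w 19.7
[[-0.001  1.     0.   ]
 [ 1.     0.001  0.   ]
 [ 0.     0.    -1.   ]]
```

View pics/s2c.png

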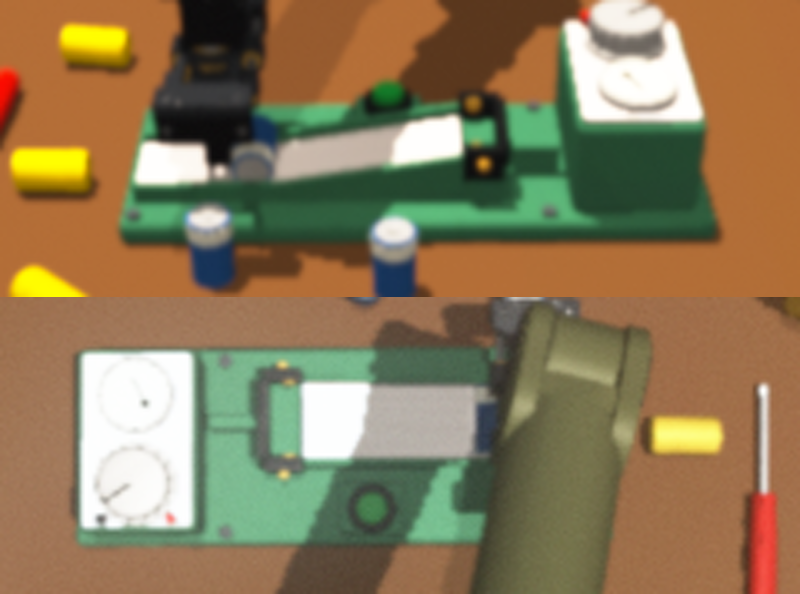

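```bash
python3 -m handwheel '[[0.02,0.005,0,0,0,0,0],[0.02,0.005,0,0,0,0,0],[0.02,0.005,0,0,0,0,0],[0.02,0.005,0,0,0,0,0],[0.02,0.005,0,-0.0009,0,0,0],[0.02,0.005,0,-0.0009,0,0,0],[0.02,0.005,0,-0.0009,0,0,0],[0.02,0.005,0,-0.0009,0,0,0],[0.02,0.005,0,-0.0009,0,0,0],[0.02,0.005,0,-0.0009,0,0,0],[0.02,0.005,0,-0.0009,0,0,0],[0.02,0.005,0,-0.0009,0,0,0]]'
python3 st.py
```

```text
time: 6.92
position: [0.5545, -0.0086, 0.0488]
tool_rot: [-2.241, -2.202, -0.0]
ft_force: [0.0, -1.3, 0.4]
grip_width: 0.228
grip_force: 0.4
t 6.925 stand pos mm [ 0.4 10.1 48.8] F [ 0.01 -1.29  0.45] w 19.8
[[-0.001  1.     0.   ]
 [ 1.     0.001  0.   ]
 [ 0.     0.    -1.   ]]
```

```bash
python3 -m handwheel '[[0.02,0.005,0,-0.0009,0,0,0],[0.02,0.005,0,-0.0009,0,0,0],[0.02,0.005,0,-0.0009,0,0,0],[0.02,0.005,0,-0.0009,0,0,0],[0.02,0.005,0,-0.0009,0,0,0],[0.02,0.005,0,-0.0009,0,0,0],[0.02,0.005,0,-0.0009,0,0,0],[0.02,0.005,0,-0.0009,0,0,0],[0.02,0.005,0,-0.0009,0,0,0],[0.02,0.005,0,-0.0009,0,0,0]]'
python3 st.py; python3 - <<'E'
from h import *
im,_=snap('scene','s3');im2,_=snap('top','t3')
f=lambda i:cv2.resize(i,(800,297),interpolation=cv2.INTER_CUBIC)
cv2.imwrite('pics/s3c.png',np.vstack([f(im[180:269,160:400]),f(im2[186:275,170:410])]))
E
```

```text
time: 8.18
position: [0.5554, 0.0414, 0.0578]
tool_rot: [-2.241, -2.202, -0.0]
ft_force: [0.2, -1.5, 0.7]
grip_width: 0.228
grip_force: 0.4
t 8.175 stand pos mm [ 0.3 60.1 57.8] F [ 0.21 -1.48  0.69] w 19.8
[[-0.001  1.    -0.   ]
 [ 1.     0.001  0.   ]
 [ 0.    -0.    -1.   ]]
```

View pics/s3c.png

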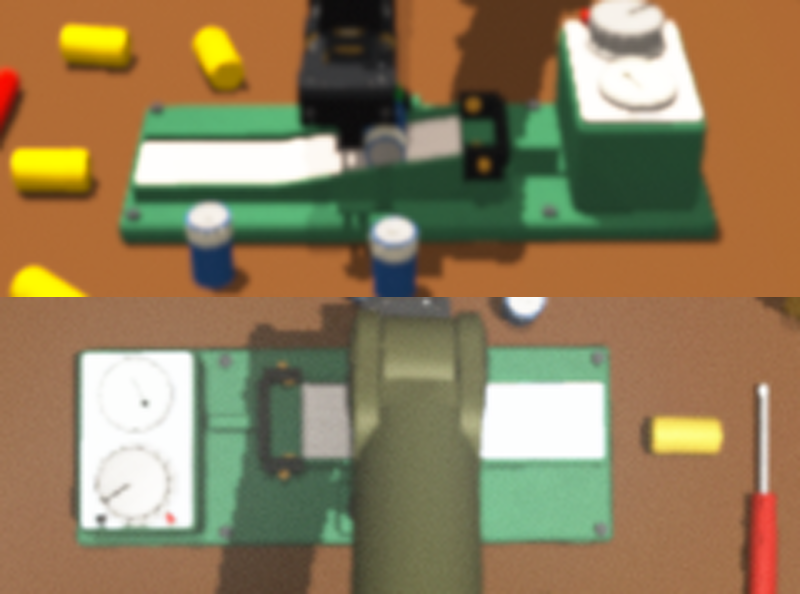

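```bash
python3 -m handwheel '[[0.02,0.005,0,-0.0009,0,0,0],[0.02,0.005,0,-0.0009,0,0,0],[0.02,0.005,0,-0.0009,0,0,0],[0.02,0.005,0,-0.0009,0,0,0],[0.02,0.005,0,-0.0009,0,0,0],[0.02,0.005,0,-0.0009,0,0,0],[0.02,0.005,0,-0.0009,0,0,0],[0.02,0.005,0,-0.0009,0,0,0],[0.02,0.005,0,-0.0009,0,0,0],[0.02,0.005,0,-0.0009,0,0,0],[0.02,0.005,0,-0.0009,0,0,0]]'
python3 -m handwheel '[[0.02,0.003,0,-0.0003,0,0,0],[0.02,0.003,0,0,0,0,0],[0.02,0.003,0,0,0,0,0],[0.02,0.003,0,0,0,0,0],[0.02,0,0,0,0,0,0],[0.02,0,0,0,0,0,0]]'
python3 st.py; python3 - <<'E'
from h import *
im,_=snap('scene','s4');im2,_=snap('top','t4')
f=lambda i:cv2.resize(i,(800,297),interpolation=cv2.INTER_CUBIC)
cv2.imwrite('pics/s4c.png',np.vstack([f(im[180:225,240:361]),f(im2[186:275,170:410])]))
E
```

```text
time: 9.65
position: [0.5564, 0.0964, 0.0677]
tool_rot: [-2.241, -2.202, -0.0]
ft_force: [-0.2, 0.4, -0.5]
grip_width: 0.225
grip_force: 0.4
time: 10.4
position: [0.5566, 0.108, 0.068]
tool_rot: [2.241, 2.202, -0.0]
ft_force: [0.3, 0.1, 0.6]
grip_width: 0.23
grip_force: 0.0
t 10.4 stand pos mm [  0.2 126.7  68. ] F [0.3  0.07 0.58] w 20.0
[[-0.001  1.     0.   ]
 [ 1.     0.001 -0.   ]
 [-0.     0.    -1.   ]]
```

View pics/s4c.png

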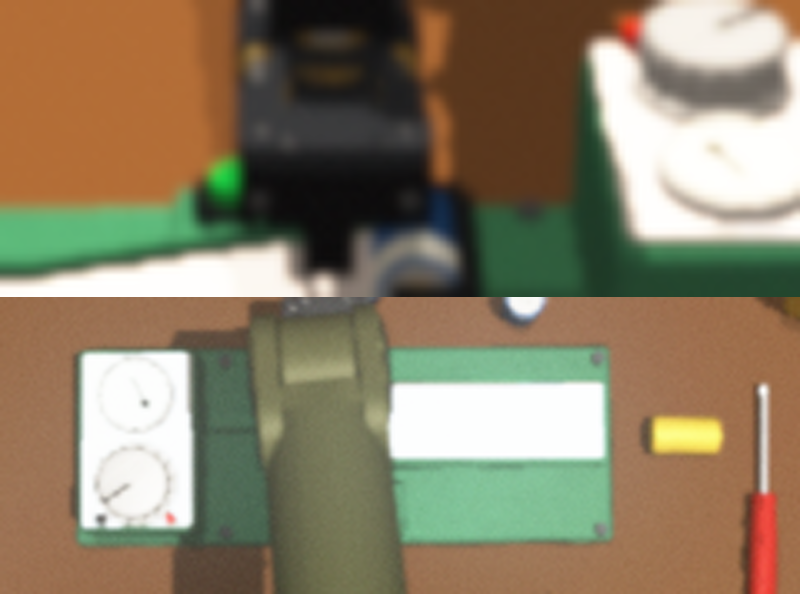

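```bash
python3 -m handwheel '[[0.02,-0.0107,0,0,0,0,0],[0.02,-0.013,0,-0.01,0,0,0],[0.02,-0.013,0,-0.03,0,0,0],[0,0,-0.039,0,0,0,0],[0,0,-0.0392,0,0,0,0],[0,0,0,0,0,0,0],[0,0,0,0,0,0,0]]'
python3 st.py; python3 - <<'E'
from h import *
im,_=snap('scene','s5');im2,_=snap('top','t5')
f=lambda i:cv2.resize(i,(800,297),interpolation=cv2.INTER_CUBIC)
cv2.imwrite('pics/s5c.png',np.vstack([f(im[180:225,240:361]),f(im2[186:275,170:410])]))
E
```

```text
time: 11.38
position: [0.4789, 0.0723, 0.1089]
tool_rot: [2.241, 2.2, 0.004]
ft_force: [0.2, 0.9, -0.0]
grip_width: 0.007
grip_force: 0.0
t 11.375 stand pos mm [-76.8  89.6 108.9] F [ 0.24  0.94 -0.01] w 0.6
[[ 0.     1.     0.002]
 [ 1.    -0.     0.001]
 [ 0.001  0.002 -1.   ]]
```

View pics/s5c.png

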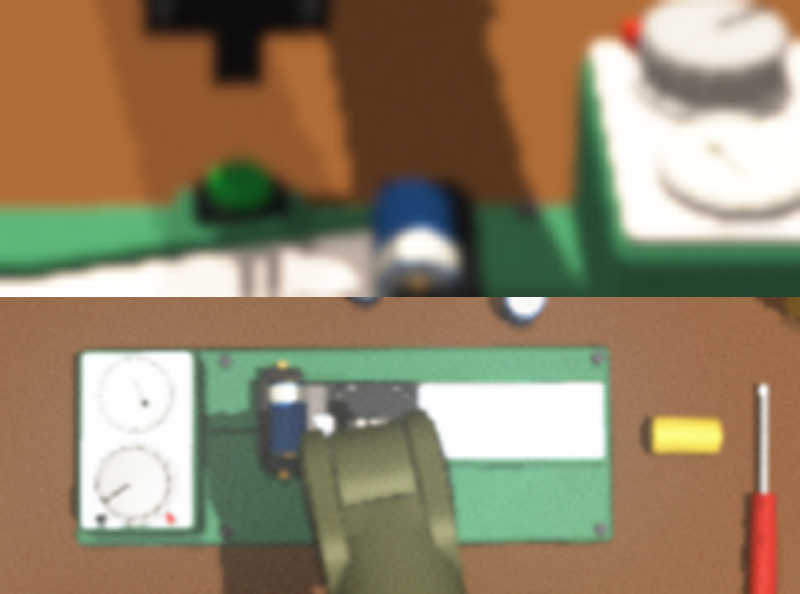

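The cell lies square in the nest against the stop (top view about (286,418), between the contact blocks). The closed fingers hang above the button (scene view (238,185)). Next I press the button from z 109 to 48.

```bash
python3 -m handwheel '[[0,0,0,0.03,0,0,0],[0,0,0,0.017,0,0,0],[0,0,0,0.006,0,0,0],[0,0,0,0.002,0,0,0],[0,0,0,0.002,0,0,0],[0,0,0,0.002,0,0,0],[0,0,0,0.0015,0,0,0],[0,0,0,0,0,0,0],[0,0,0,0,0,0,0]]'
python3 st.py
```

```text
time: 12.6
position: [0.4778, 0.0723, 0.0518]
tool_rot: [-2.24, -2.199, 0.001]
ft_force: [-16.0, -4.8, 38.4]
grip_width: 0.004
grip_force: 19.2
t 12.6 stand pos mm [-77.9  89.6  51.8] F [-16.02  -4.79  38.4 ] w 0.3
[[-0.     1.    -0.003]
 [ 1.     0.     0.002]
 [ 0.002 -0.003 -1.   ]]
```

```bash
python3 -m handwheel '[[0,0,0,-0.002,0,0,0],[0,0,0,0,0,0,0]]'
python3 st.py; python3 - <<'E'
from h import *
im,_=snap('scene','s6');im2,d=snap('top','t6')
cv2.imwrite('pics/s6c.png',cv2.resize(im[150:225,220:340],(800,500),interpolation=cv2.INTER_CUBIC))
E
```

```text
time: 12.85
position: [0.4777, 0.0723, 0.0521]
tool_rot: [-2.24, -2.2, 0.0]
ft_force: [-9.5, -3.4, 22.5]
grip_width: 0.008
grip_force: 11.3
t 12.85 stand pos mm [-78.   89.5  52.1] F [-9.5  -3.43 22.46] w 0.7
[[-0.     1.    -0.001]
 [ 1.     0.     0.001]
 [ 0.001 -0.001 -1.   ]]
```

View pics/s6c.png

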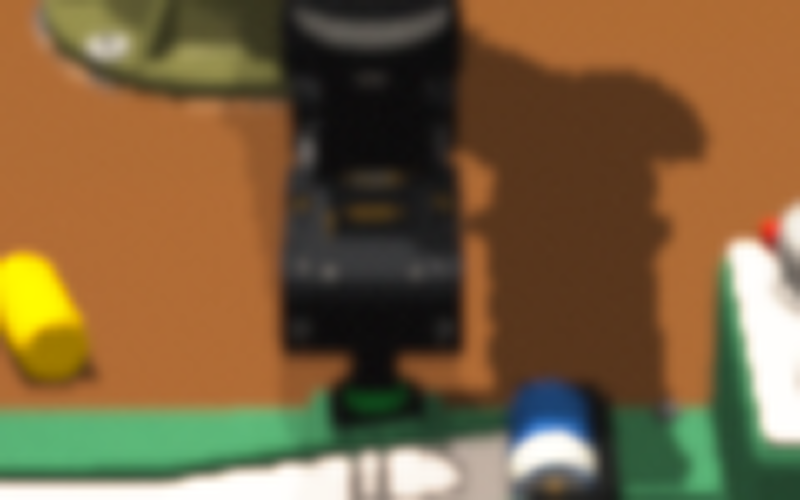

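```bash
python3 - <<'E'
from h import *
A=Ro.from_euler('z',-0.0184).as_matrix();O=np.array([.5540,-.0187,0])
for f in('s5','s6'):
    d=np.load(f'pics/{f}.npy');im=cv2.imread(f'pics/{f}.png')
    for u in (275,276,277):
        print(f,u)
        for v in range(186 if f=='s5' else 200,216):
            p=A.T@(world('scene',u,v,d=d[v,u])-O)*1000
            print(v,p.round(0).tolist(),im[v,u].tolist(),end=' | ')
        print()
E
```

```text
s5 275
186 [-71.0, 88.0, 128.0] [12, 11, 13] | 187 [-69.0, 88.0, 126.0] [13, 11, 13] | 188 [-66.0, 88.0, 125.0] [12, 12, 14] | 189 [-67.0, 88.0, 121.0] [13, 12, 14] | 190 [-67.0, 88.0, 118.0] [13, 13, 17] | 191 [-68.0, 88.0, 114.0] [17, 24, 38] | 192 [-68.0, 88.0, 111.0] [27, 46, 78] | 193 [-241.0, 87.0, 2.0] [39, 72, 119] | 194 [-238.0, 87.0, 0.0] [44, 85, 141] | 195 [-232.0, 87.0, -0.0] [45, 88, 147] | 196 [-222.0, 87.0, 3.0] [45, 88, 148] | 197 [-222.0, 87.0, -2.0] [45, 88, 147] | 198 [-212.0, 87.0, 1.0] [46, 90, 148] | 199 [-200.0, 87.0, 5.0] [46, 89, 148] | 200 [-198.0, 87.0, 2.0] [45, 88, 148] | 201 [-195.0, 87.0, 0.0] [44, 88, 147] | 202 [-182.0, 87.0, 5.0] [45, 88, 142] | 203 [-183.0, 87.0, 0.0] [41, 86, 122] | 204 [-86.0, 88.0, 58.0] [35, 83, 84] | 205 [-82.0, 88.0, 57.0] [30, 81, 43] | 206 [-73.0, 88.0, 60.0] [30, 82, 21] | 207 [-79.0, 88.0, 53.0] [30, 84, 16] | 208 [-61.0, 88.0, 61.0] [31, 90, 17] | 209 [-58.0, 88.0, 59.0] [31, 89, 17] | 210 [-64.0, 88.0, 52.0] [29, 79, 16] | 211 [-57.0, 88.0, 53.0] [26, 59, 19] | 212 [-61.0, 88.0, 47.0] [25, 41, 22] | 213 [-57.0, 88.0, 46
[... 3688 characters left out ...]
.0, 91.0, 56.0] [46, 69, 36] | 215 [-33.0, 91.0, 55.0] [50, 75, 39] | 
s6 277
200 [12.0, 94.0, 134.0] [13, 11, 13] | 201 [10.0, 94.0, 129.0] [13, 12, 13] | 202 [9.0, 94.0, 125.0] [12, 11, 13] | 203 [-71.0, 94.0, 72.0] [12, 12, 13] | 204 [-69.0, 94.0, 69.0] [12, 12, 15] | 205 [-69.0, 94.0, 66.0] [12, 13, 15] | 206 [-75.0, 94.0, 58.0] [12, 13, 13] | 207 [-66.0, 94.0, 61.0] [13, 16, 13] | 208 [-67.0, 94.0, 57.0] [17, 35, 14] | 209 [-65.0, 94.0, 54.0] [22, 59, 14] | 210 [-69.0, 94.0, 48.0] [26, 68, 15] | 211 [-66.0, 94.0, 47.0] [23, 55, 16] | 212 [-56.0, 94.0, 50.0] [24, 41, 19] | 213 [-39.0, 94.0, 58.0] [36, 55, 29] | 214 [-31.0, 94.0, 60.0] [48, 74, 39] | 215 [-36.0, 94.0, 53.0] [52, 78, 42] |
```

```bash
python3 - <<'E'
from h import *
A=Ro.from_euler('z',-0.0184).as_matrix();O=np.array([.5540,-.0187,0])
c=ctrl.camera_info('scene');R=np.array(c['R'])
def pr(p):
    return cv2.projectPoints((A@(np.array(p)/1000)+O)[None],cv2.Rodrigues(R)[0],np.array(c['t'],float),np.array(c['intrinsics']),np.array(c['D'],float))[0].ravel().round(1).tolist()
for p in [(-92,90,54),(-92,90,58),(-64,90,54),(-64,90,50),(-64,90,48),(-56,90,48),(-68,90,52),(-68,90,48),(-68,90,109),(-58,90,48),(-33.5,90,56),(-40.5,90,56)]:print(p,pr(p))
for f in('scene0','s5','s6'):
    im=cv2.imread(f'pics/{f}.png');print(f,[im[v,276].tolist() for v in range(200,216)])
E
```

```text
(-92, 90, 54) [275.8, 204.2]
(-92, 90, 58) [275.7, 203.0]
(-64, 90, 54) [275.7, 209.4]
(-64, 90, 50) [275.7, 210.5]
(-64, 90, 48) [275.8, 211.1]
(-56, 90, 48) [275.7, 212.6]
(-68, 90, 52) [275.7, 209.2]
(-68, 90, 48) [275.8, 210.3]
(-68, 90, 109) [275.6, 192.5]
(-58, 90, 48) [275.7, 212.2]
(-33.5, 90, 56) [275.7, 214.7]
(-40.5, 90, 56) [275.7, 213.3]
scene0 [[53, 107, 176], [54, 108, 176], [55, 117, 169], [59, 148, 147], [67, 192, 103], [72, 216, 56], [74, 223, 32], [71, 216, 27], [63, 191, 27], [48, 146, 23], [37, 100, 22], [34, 69, 28], [42, 63, 36], [63, 93, 51], [79, 122, 62], [74, 114, 58]]
s5 [[45, 88, 148], [45, 88, 147], [44, 88, 141], [41, 86, 120], [35, 82, 81], [29, 80, 40], [28, 81, 19], [29, 82, 16], [30, 85, 16], [30, 84, 16], [28, 77, 15], [24, 57, 16], [25, 41, 20], [34, 50, 28], [46, 68, 37], [49, 74, 39]]
s6 [[12, 12, 13], [12, 12, 13], [12, 12, 13], [12, 12, 13], [13, 12, 13], [13, 11, 13], [13, 12, 13], [14, 16, 14], [18, 35, 15], [23, 59, 14], [26, 69, 15], [24, 56, 15], [23, 40, 19], [34, 50, 27], [46, 69, 36], [50, 75, 39]]
```

```bash
for r in 1 2 3 4 5 6; do python3 -m handwheel '[[0,0,0,-0.0015,0,0,0],[0,0,0,0,0,0,0]]' | sed -n '2p;4p;6p' | tr '\n' ' ';echo; done
```

```text
position: [0.478, 0.0725, 0.0523] ft_force: [-4.0, -2.8, 10.1] grip_force: 4.9 
position: [0.4782, 0.0726, 0.0532] ft_force: [-2.6, -1.5, 4.0] grip_force: 2.2 
position: [0.4782, 0.0726, 0.0542] ft_force: [-1.1, -1.4, 4.2] grip_force: 1.9 
position: [0.4782, 0.0727, 0.0556] ft_force: [-0.7, -2.6, 2.7] grip_force: 1.5 
position: [0.4781, 0.073, 0.0571] ft_force: [0.1, -2.3, 2.3] grip_force: 1.0 
position: [0.4776, 0.0733, 0.0584] ft_force: [0.5, 0.5, 1.2] grip_force: 0.7
```

```bash
python3 -m handwheel '[[0,0,0,-0.02,0,0,0],[0,0,0,-0.05,0,0,0],[0,0,0,-0.05,0,0,0],[0,-0.05,-0.02,0,0,0,0],[0,-0.05,-0.02,0,0,0,0],[0,0,0,0,0,0,0],[0,0,0,0,0,0,0]]'
python3 st.py; python3 - <<'E'
from h import *
im,_=snap('scene','s7');im2,_=snap('top','t7')
f=lambda i:cv2.resize(i,(800,297),interpolation=cv2.INTER_CUBIC)
cv2.imwrite('pics/s7c.png',np.vstack([f(im[180:225,240:361]),f(im2[186:275,170:410])]))
E
```

```text
time: 15.32
position: [0.4359, -0.0256, 0.1784]
tool_rot: [-2.24, -2.201, -0.001]
ft_force: [0.1, -0.2, 0.3]
grip_width: 0.005
grip_force: 0.0
t 15.325 stand pos mm [-118.    -9.1  178.4] F [ 0.14 -0.2   0.28] w 0.5
[[-0.001  1.     0.   ]
 [ 1.     0.001  0.001]
 [ 0.001  0.    -1.   ]]
```

View pics/s7c.png

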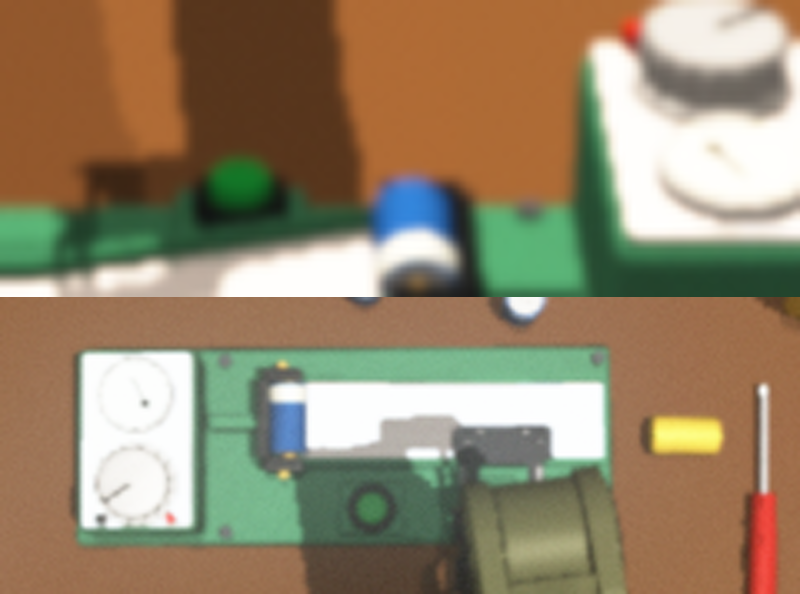

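```bash
python3 - <<'E'
from h import *
A=Ro.from_euler('z',-0.0184).as_matrix();O=np.array([.5540,-.0187,0])
im=cv2.imread('pics/t7.png');b=cv2.cvtColor(im,cv2.COLOR_BGR2HSV);f=lambda u,v,z:(A.T@(world('top',170+u/3.333,186+(v-297)/3.337,z)-O)*1000).round(1)
for p in[(272,419,.07),(305,419,.07),(288,383,.08),(288,455,.08),(400,383,.045),(400,460,.045)]:print(p,f(*p))
m=cv2.inRange(b,(100,110,30),(130,255,255));m[:200]=0;m[245:]=0;m[:,:240]=0;m[:,270:]=0
v,u=np.nonzero(m);print(A.T@(world('top',u.mean(),v.mean(),.08)-O))
E
```

```text
(272, 419, 0.07) [ -0.5 176.4  70. ]
(305, 419, 0.07) [ -0.7 147.3  70. ]
(288, 383, 0.08) [ 30.2 161.8  80. ]
(288, 455, 0.08) [-33. 162.  80.]
(400, 383, 0.045) [33.1 62.7 45. ]
(400, 460, 0.045) [-36.   63.3  45. ]
[-0.00744848  0.16291946  0.08      ]
```

The cell is centred at stand (-0.7, 162), in the nest. The button is up and the arm is clear, so I'm handing in the job.

```bash
python3 -c "
from bench import ctrl
print(ctrl.close_job())"
```

```text
the job is handed in; nothing more can be done
None
```

I pushed the cell up into the nest (the camera puts it within about 1 mm of the nest point), then pressed the test button to its stop and released it; the arm ended clear and the job is handed in, with no verdict shown.

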